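Tighten the bench clamp's screw with the click-handle key

TASK

Pick up the click-handle key from the felt board, fit its square hole fully down over the square head of the clamp's screw, and gently turn the screw clockwise (seen from above) until it is tight and the key's handle breaks sideways with a click, stopping there without forcing the key. Then lift the key off without loosening the screw and lay it flat with its head back on the felt board, its handle still broken, leaving the other things on the bench undisturbed.

Things in the scene. Friction and masses are not known exactly. Their poses are not given: they have to be found in the camera images.
- key: Click-handle key, 0.2 kg: a flat steel ring head, 39 mm across, 20 mm high, with a 20 mm square hole right through, and a long handle. Origin: centre of the hole, on the underside. z is up as it lies; the hole's sides are square to x and y; x points from the hole along the unbroken handle. 30 mm along x is the pivot pin on which the handle breaks. Undersides of ring and handle are level
- grip (a point): A point on the handle's black grip, 108 mm from the centre of the hole (78 mm from the pivot pin) and 10 mm above the underside: mid height. The grip is a straight bar 16 mm wide and 20 mm high that runs from 43 to 137 mm beyond the pin. x points along the handle away from the head, z up
- handle (a joint): How far the handle has broken at its pin, rad: 0 straight (as found), 0.28 fully broken, at its stop; it breaks clockwise seen from above. A spring holds it straight up to 0.8 N m about the pin (10 N across the handle at the grip point), yields ever more easily, and beyond 0.14 rad snaps it to the stop and keeps it there. Pushed on against the stop, the key passes all force to the screw
- felt_board: Grey felt-covered board, 142 x 118 x 12 mm, fixed on the bench. Origin: centre of its underside; x along the 142 mm side. The key lies on it at the start, its handle overhanging a short side of the board
- clamp: Steel hold-down clamp, fixed on the bench: base plate 116 x 80 x 12 mm, x along the 116 mm side, two blocks and a flat strap (104 x 26 mm, top at 44 mm) over them. The screw stands upright at its middle on a round washer 27 mm across, whose top, 47.5 mm above the bench, carries the key when it is fully down. Origin: on the screw's axis, on the underside
- screw_head (a point): The screw's square head, 18 x 18 mm, sides square to this point's x and y, 18 mm high, its top 5 mm tapering to 12.5 mm square. This point: on the axis, on the top face, 65.5 mm above the bench. Clockwise tightens. The key's hole has 1 mm of play on each side, so the key turns up to 0.12 rad on the head, either way, before it bites; pressed sideways on the head it jams when lifted
- spring_washer (a joint): How far the screw has squeezed the spring washer under its washer, m: 0.0005 per rad of screw turn, too little to see; 0.00045 when the screw is tight. The screw turns with 0.2 N m of friction and comes up hard after 0.3 to 0.75 rad, which cannot be seen beforehand
- eye_loupe: Bystander: black eye loupe, 41 mm wide, 30 mm high. Origin: centre of its underside
- ear_cup: Bystander: small silver cup with a stone, 20 x 25 x 11 mm. Origin: underside
- file_block: Bystander: wooden block holding upright needle files, 48 x 105 mm, 150 mm high. Origin: underside
- punch: Bystander: black hand punch standing on end, 20 mm wide, 60 mm high. Origin: underside

How it is judged:
By the outcome, as a careful person would: the job done as asked, in the order asked, and still so for the second after the job is handed in, with the robot touching nothing.
It also fails if it takes over 69 s, if anything falls off the work surface, if the arm or the gripper's body presses on something with over 40 N, if the wrist force passes 120 N, or if a joint passes its speed limit or range.

ROBOT

A 6-joint arm with a two-finger parallel gripper is mounted at the origin on a cart in front of the work surface, level with it; the furniture and walls round the work are solid. World frame = base frame: x ahead of the robot, y to its left, z up, the work surface at z = 0. Lengths are in m, angles in degrees, forces in N, time in s.
With the tool pointing down it reaches from about 0.35 to 0.875 m from the base axis. Payload 4.2 kg.
Tool frame: the origin (TCP) lies midway between the tips of the shut fingers; the grasp point (between the pads) lies 19 mm behind it; y points along the fingers, z is the direction in which the jaws open and shut, and the axes are right-handed (so a half turn about y gives the same grasp; the last joint's range is limited). The gripper opens to 87 mm and grips with 3 to 60 N. Pads are 19 mm wide; open, the fingers measure 117 mm over their backs; the gripper's body (75 mm by 190 mm) begins 51 mm behind the grasp point.
Start: joints at [82.082, 22.042, 0.453, 0, -68.411, -14.817], TCP at [0.242, 0.576, 0.223] pointing down, gripper open.
Joint ranges: [-179.83, 179.83], [-69.29, 118.12], [-61.27, 80.66], [-181.25, 117.63], [-171.15, -9.14], [-177.46, 177.46]. Speed limits (degrees/s): [159.86, 159.86, 180, 180, 180, 180].

INTERFACE

Orientations are given as [roll, pitch, yaw] about the fixed x, y, z axes, in that order (R = Rz(yaw) Ry(pitch) Rx(roll)).
In Python, from workcell import env gives the robot as it stands. The module is installed in compiled form; this text tells all that it offers. Calls block until the motion is done:
- env.goto(position, orientation): joint-space move of the TCP to a pose.
- env.move_straight(position, rotation=None, rate=0.15, force_limit=None): straight line of the TCP; rotation=None keeps the orientation; rate is the mean speed in m/s. With force_limit (N) it stops when the force on the tool has changed by that much, and returns True; else False.
- env.set_joints(angles): joint-space move.
- env.gripper_to(opening, grasp_force=None): opening from 0.0 (shut) to 1.0 (fully open); grasp_force is the grip in N (None keeps the last); returns when the fingers have stopped.
- env.dwell(seconds).
- env.inverse_kinematics(position, orientation): joint angles nearest the present ones, or None.
- env.read_state(): the state.
- env.grab_frame(name): name is "scene" or "top" or "wrist"; returns a dict with "image" (480x640x3 uint8, blue, green, red), "fx", "fy", "cx", "cy" (pixels), "position" and "orientation" of the camera in the world. Camera axes: x right, y up, looking along -z (the intrinsics and any distortion apply to the point x, -y, -z); pixel columns grow to the right and rows downward; lengths in m; the calibration is good to about 2 mm. A picture is of the moment at which its call begins. There is no depth.
A pose or a line that the arm cannot do raises env.Unreachable and nothing moves.
- env.close_job(): hands the job in, once; it reports no verdict.
Trained networks look in a picture, given as the dict that the camera call returned (one of the last four; its "shot" number tells which), for a name from the list of things; names that differ only in an ending like _2 or _b are one class to them, and where a whole thing is asked for, a point or a joint stands for the part that bears it (a point fixed in the world has none). Each returns a list of dicts, best first, with "score" (0 to 1); they miss things now and then, are a little off and sometimes report something else, mostly with a low value. They report only what shows in the picture. A call takes as long as a camera call.
- env.search_frame(picture, thing): "xyz" ([x, y, z] in m, in world coordinates, good to about 4 mm: the middle of the surface that is visible of it).
- env.trace(picture, thing): "mask" (480x640 bool, what is visible of it).
The state is a dict: "clock": time; "joint_positions": joint angles; "qvel": joint speeds; "joint_torque": joint torques, N m; "position": TCP position; "tool_rot": TCP orientation; "force": force on the tool from outside, world axes, zero at the start; "wrist_torque": the same for the moment, N m; "opening": opening from 0.0 (shut) to 1.0 (fully open).
Only numpy, scipy, OpenCV 4.12 (cv2) and the standard library are available. Lean on these libraries where they do the work, as an engineer would, in place of code of your own. Each camera call takes 0.05 s, during which the arm holds its last target.

## Working session

There is one attempt and no reset: what is moved stays moved. The work goes in short steps, each a Python script; the robot and the scene stay as the last script left them, time stands still between calls to the robot, and variables do not carry over. Pictures are saved under pics/ and viewed, and the job is handed in when it is done.

```bash
mkdir -p pics
cat > h.py <<'E'
import numpy as np, cv2
from workcell import env
from scipy.spatial.transform import Rotation as R
def save(p,n): cv2.imwrite(f'pics/{n}.png',p['image'])
E
python3 - <<'E'
from h import *
s=env.read_state(); print(s)
for n in ['scene','top','wrist']:
    p=env.grab_frame(n); save(p,n+'0'); print(n,{k:v for k,v in p.items() if k!='image'})
    for t in ['key','grip','felt_board','clamp','screw_head','eye_loupe','ear_cup','file_block','punch']:
        try:
            r=env.search_frame(p,t); print(t,[(np.round(a['xyz'],3),round(a['score'],2)) for a in r[:2]])
        except Exception as e: print(t,repr(e))
print(env.read_state()['clock'])
E
```

```text
{'clock': 0.0, 'joint_positions': array([ 8.20818112e+01,  2.20916970e+01,  3.78279713e-01, -2.90496451e-02,
       -6.84105131e+01, -1.48177154e+01]), 'qvel': array([ 0.01166142,  0.00682641, -0.04418166,  0.10664262, -0.03351626,
       -0.04860183]), 'joint_torque': array([ 1.55912370e-03, -3.90663242e+01,  1.87405765e+01,  4.21981573e+00,
        1.10793096e-02, -1.77040433e-04]), 'position': array([0.24128904, 0.57588285, 0.22143934]), 'tool_rot': array([-8.98732864e+01,  5.60421576e-03,  1.57253384e+02]), 'force': array([0.06859415, 0.54264054, 0.02413625]), 'wrist_torque': array([ 0.01154843,  0.00333376, -0.01367788]), 'opening': 1.0005670908975728}
scene {'fx': 582.6174894438664, 'fy': 582.6174894438664, 'cx': 302.2979695410922, 'cy': 235.99944215658806, 'position': array([0.31391043, 0.5492323 , 0.69369183]), 'orientation': array([ 4.69164132e+01, -1.01655484e-01, -1.56540278e+02]), 'shot': 1}
key [(array([ 0.532, -0.112,  0.028]), 0.65)]
grip [(array([ 0.5  , -0.11 ,  0.027]), 0.88)]
felt_board [(array([ 0.551, -0.09 ,  0.013]), 0.64)]
clamp [(array([0.586, 0.083, 0.026]),
[... 549 characters left out ...]
 0.529, -0.116,  0.031]), 0.65)]
grip [(array([ 0.501, -0.118,  0.03 ]), 0.97)]
felt_board [(array([ 0.553, -0.106,  0.016]), 0.9)]
clamp [(array([0.595, 0.061, 0.017]), 0.86)]
screw_head [(array([0.595, 0.066, 0.06 ]), 0.64)]
eye_loupe []
ear_cup []
file_block [(array([0.751, 0.004, 0.034]), 0.9)]
punch [(array([ 0.717, -0.092,  0.044]), 0.46)]
wrist {'fx': 373.1196612467538, 'fy': 373.1196612467538, 'cx': 313.146469211059, 'cy': 239.96507555226984, 'position': array([0.31066838, 0.54734375, 0.38519547]), 'orientation': array([-1.58268692e+01, -3.33535663e-02, -1.12662951e+02]), 'shot': 3}
key []
grip []
felt_board []
clamp []
screw_head []
eye_loupe []
ear_cup []
file_block []
punch []
1.5
```

View pics/scene0.png

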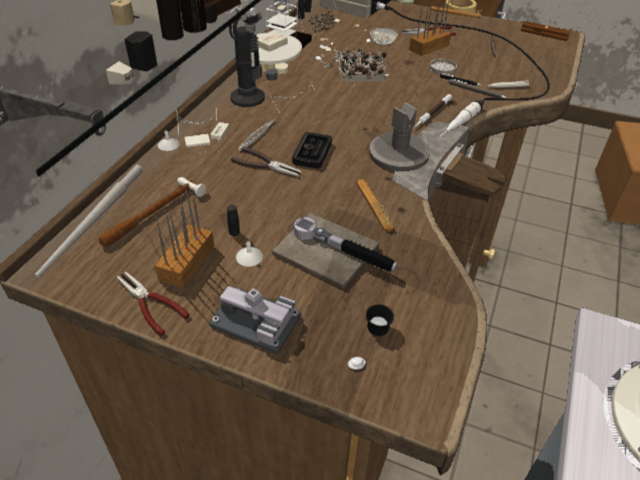

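View pics/top0.png

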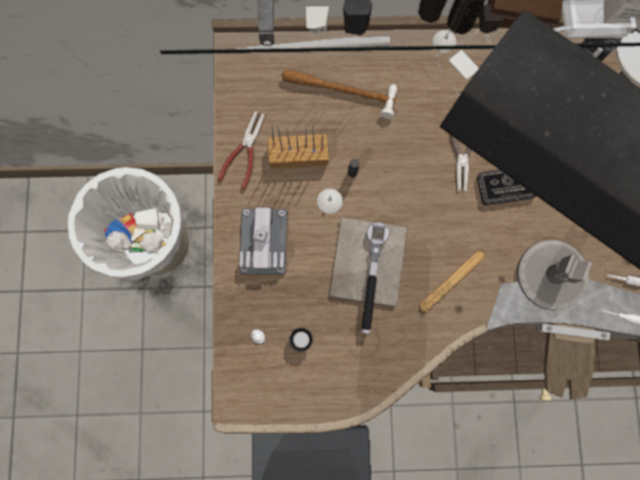

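Run:
```python
from h import *
for y in [60,110,174,180,190,-6]:
    print(y,env.inverse_kinematics([.48,.05,.1],[-90,0,y]),env.inverse_kinematics([.46,-.11,.03],[-90,0,y]))
env.goto([.47,-.11,.16],[-90,0,174])
p=env.grab_frame('wrist'); save(p,'w1'); print({k:v for k,v in p.items() if k!='image'})
print(env.read_state()['clock'],env.read_state()['force'])
env.goto([.52,.065,.16],[-90,0,174])
p=env.grab_frame('wrist'); save(p,'w2'); print({k:v for k,v in p.items() if k!='image'})
print(env.read_state()['clock'],env.read_state()['position'],env.read_state()['joint_positions'])
```

```text
60 [ 25.28393844  16.0253208  -28.75001951   0.         -45.22465969
 -55.28393844] [  6.29826393  21.65933563 -34.2109346    0.         -34.12972977
 -36.29826393]
110 [ 25.28393844  16.0253208  -28.75001951   0.         -45.22465969
  -5.28393844] [ 6.29826393e+00  2.16593356e+01 -3.42109346e+01  2.54444375e-14
 -3.41297298e+01  1.37017361e+01]
174 [ 2.52839384e+01  1.60253208e+01 -2.87500195e+01  2.54444375e-14
 -4.52246597e+01  5.87160616e+01] [ 6.29826393e+00  2.16593356e+01 -3.42109346e+01  2.54444375e-14
 -3.41297298e+01  7.77017361e+01]
180 [ 2.52839384e+01  1.60253208e+01 -2.87500195e+01  2.54444375e-14
 -4.52246597e+01  6.47160616e+01] [ 6.29826393e+00  2.16593356e+01 -3.42109346e+01  2.54444375e-14
 -3.41297298e+01  8.37017361e+01]
190 [ 2.52839384e+01  1.60253208e+01 -2.87500195e+01  2.54444375e-14
 -4.52246597e+01  7.47160616e+01] [ 6.29826393e+00  2.16593356e+01 -3.42109346e+01  2.54444375e-14
 -3.41297298e+01  9.37017361e+01]
-6 [ 2.52839384e+01  1.60253208e+01 -2.87500195e+01 -2.54444375e-14
 -4.52246597e+01 -1.21283938e+02] [ 6.29826393e+00  2.16593356e+01 -3.42109346e+01 -2.54444375e-14
 -3.41297298e+01 -1.02298264e+02]
{'fx': 373.1196612467538, 'fy': 373.1196612467538, 'cx': 313.146469211059, 'cy': 239.96507555226984, 'position': array([ 0.54491583, -0.11736472,  0.32274659]), 'orientation': array([-1.58195684e+01, -5.31085413e-02, -9.58761783e+01]), 'shot': 4}
4.1167 [0.16626486 0.45109837 0.86956734]
{'fx': 373.1196612467538, 'fy': 373.1196612467538, 'cx': 313.146469211059, 'cy': 239.96507555226984, 'position': array([0.59439286, 0.05747086, 0.32233727]), 'orientation': array([-1.58828206e+01, -7.96057459e-02, -9.58715616e+01]), 'shot': 5}
4.925 [0.51962669 0.06457603 0.15985777] [ 2.48525952e+01  1.55077896e+01 -1.89431381e+01 -9.89984082e-04
 -5.55884907e+01  5.91359421e+01]
```

View pics/w1.png

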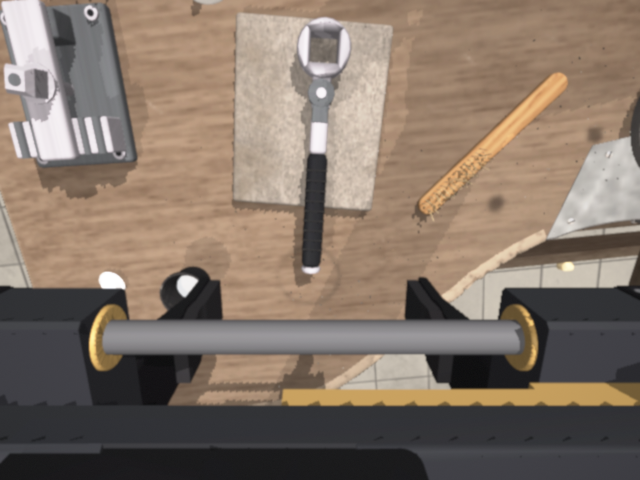

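View pics/w2.png

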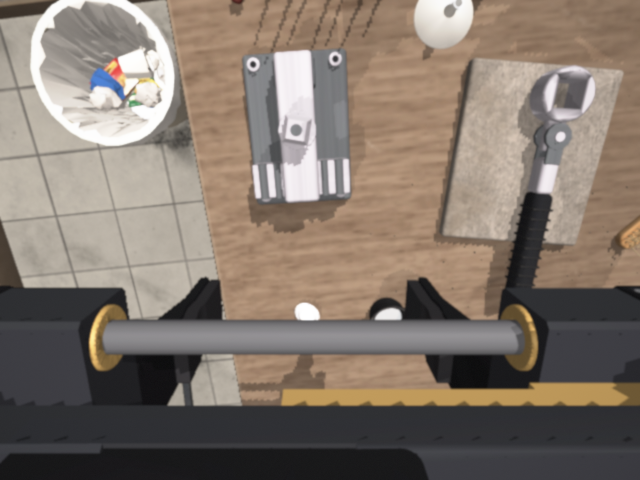

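Run:
```python
import cv2,numpy as np
a=cv2.imread('pics/w2.png')[80:180,246:346]; b=cv2.imread('pics/w1.png')[10:110,270:370]
c=cv2.hconcat([cv2.resize(x,None,fx=4,fy=4,interpolation=cv2.INTER_CUBIC) for x in (a,b)])
cv2.imwrite('pics/crop1.png',c)
```

```text
(no output)
```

View pics/crop1.png

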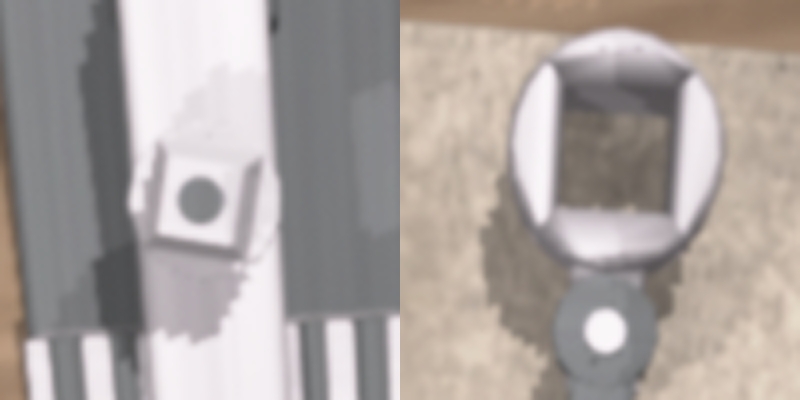

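```bash
cat >> h.py <<'E'
def cam2w(p,uv,z):
    uv=np.atleast_2d(np.float64(uv)); Rm=R.from_euler('xyz',p['orientation'],degrees=True).as_matrix()
    d=np.c_[(uv[:,0]-p['cx'])/p['fx'],-(uv[:,1]-p['cy'])/p['fy'],-np.ones(len(uv))]@Rm.T
    o=np.asarray(p['position']); t=(z-o[2])/d[:,2]; return o+d*t[:,None]
def w2cam(p,X):
    X=np.atleast_2d(np.float64(X)); Rm=R.from_euler('xyz',p['orientation'],degrees=True).as_matrix()
    c=(X-p['position'])@Rm; return np.c_[p['cx']+p['fx']*c[:,0]/-c[:,2],p['cy']-p['fy']*c[:,1]/-c[:,2]]
W=dict(fx=373.1196612,fy=373.1196612,cx=313.14646921,cy=239.96507555)
w1=dict(W,position=[ 0.54491583, -0.11736472,  0.32274659],orientation=[-1.58195684e+01, -5.31085413e-02, -9.58761783e+01])
w2=dict(W,position=[0.59439286, 0.05747086, 0.32233727],orientation=[-1.58828206e+01, -7.96057459e-02, -9.58715616e+01])
E
python3 - <<'E'
from h import *
ang=lambda v:np.degrees(np.arctan2(v[1],v[0]))
q=np.array([[165,155],[245,165],[232,250],[155,238]])/4-.375+[246,80]
X=cam2w(w2,q,.0655);print('screw',X.mean(0),[round(np.linalg.norm(X[i]-X[i-1])*1e3,1) for i in range(4)],[round(ang(X[(i+1)%4]-X[i]),1) for i in range(4)])
# key hole top corners z=.032 (TL,TR,BR,BL), bottom z=.012
q=np.array([[548,62],[690,72],[680,230],[545,222]])/4-.375+[170,10]
X=cam2w(w1,q,.032);print('hole top',X.mean(0),[round(np.linalg.norm(X[i]-X[i-1])*1e3,1) for i in range(4)],[round(ang(X[(i+1)%4]-X[i]),1) for i in range(4)])
ring=np.array([[615,28],[615,270],[510,145],[722,145]])/4-.375+[170,10]
X=cam2w(w1,ring,.03);print('ring',X, (X[2]+X[3])/2,(X[0]+X[1])/2)
pin=np.array([605,330])/4-.375+[170,10]; print('pin',cam2w(w1,pin,.032))
img=cv2.imread('pics/w1.png'); g=cv2.cvtColor(img,cv2.COLOR_BGR2GRAY)
C=[]
for r in range(160,260,4):
    row=g[r,290:345]; m=np.where(row<60)[0]; C.append([(m.min()+m.max())/2+290,r,m.max()-m.min()])
C=np.array(C);print(C[::6])
X=cam2w(w1,C[:,:2],.032);v=X[0]-X[-1];print('grip ax',X[0],X[-1],ang(X[-1]-X[0]))
f=np.polyfit(X[:,0],X[:,1],1);print(f,np.degrees(np.arctan(f[0])))
print('grip ends',cam2w(w1,[[317,154],[311.5,266]],.032),'board edge',cam2w(w1,[[235,203],[371,210],[391,27],[240,14]],.012))
E
```

```text
screw [0.59782482 0.06851562 0.0655    ] [np.float64(13.3), np.float64(13.2), np.float64(13.7), np.float64(12.9)] [np.float64(-102.7), np.float64(164.8), np.float64(75.5), np.float64(-14.2)]
hole top [ 0.60343075 -0.13105452  0.032     ] [np.float64(25.6), np.float64(24.8), np.float64(25.3), np.float64(24.2)] [np.float64(-99.5), np.float64(171.3), np.float64(81.0), np.float64(-7.4)]
ring [[ 0.62264714 -0.13280705  0.03      ]
 [ 0.58380349 -0.12910241  0.03      ]
 [ 0.60616224 -0.11249436  0.03      ]
 [ 0.60231277 -0.14996741  0.03      ]] [ 0.6042375  -0.13123089  0.03      ] [ 0.60322531 -0.13095473  0.03      ]
pin [[ 0.57366612 -0.12625204  0.032     ]]
[[316.5 160.   17. ]
 [315.5 184.   17. ]
 [314.  208.   18. ]
 [312.5 232.   17. ]
 [310.5 256.   17. ]]
grip ax [ 0.5258053 -0.1182429  0.032    ] [ 0.449571   -0.10564151  0.032     ] 170.61398698022387
[-0.16355439 -0.032357  ] -9.288734533227473
grip ends [[ 0.53021384 -0.11906777  0.032     ]
 [ 0.44084006 -0.10555663  0.032     ]] board edge [[ 0.49622705 -0.04651053  0.012     ]
 [ 0.47850033 -0.16004961  0.012     ]
 [ 0.61543923 -0.1832391   0.012     ]
 [ 0.63543249 -0.07265002  0.012     ]]
```

```bash
cat >> h.py <<'E'
import pickle
def shot(n,cam='wrist'):
    p=env.grab_frame(cam); save(p,n); pickle.dump(p,open(f'pics/{n}.pkl','wb')); return p
def ld(n): return pickle.load(open(f'pics/{n}.pkl','rb'))
def st():
    s=env.read_state(); print(round(s['clock'],2),np.round(s['position'],4),np.round(s['tool_rot'],2),'F',np.round(s['force'],2),'M',np.round(s['wrist_torque'],3),'op',round(s['opening'],3)); return s
E
python3 - <<'E'
from h import *
env.move_straight([.560,.075,.105],[-90,0,171],rate=.2)
shot('w3'); st()
env.goto([.468,-.1096,.09],[-90,0,170.9])
env.gripper_to(.5,20)
shot('w4'); st()
p=ld('w3'); c=w2cam(p,[.5978,.0685,.0655])[0].astype(int); print(c)
im=p['image'][c[1]-60:c[1]+60,c[0]-60:c[0]+60]
cv2.imwrite('pics/crop3.png',cv2.resize(im,None,fx=5,fy=5,interpolation=cv2.INTER_CUBIC))
E
```

```text
5.47 [0.5599 0.0743 0.1057] [-9.0000e+01  3.0000e-02  1.7097e+02] F [0.66 0.65 0.21] M [-0.052  0.005 -0.054] op 1.0
7.34 [ 0.468  -0.1096  0.09  ] [-90.    0.  170.9] F [-0.36 -0.35 -0.9 ] M [-0.003 -0.007 -0.032] op 0.5
[311 203]
```

View pics/crop3.png

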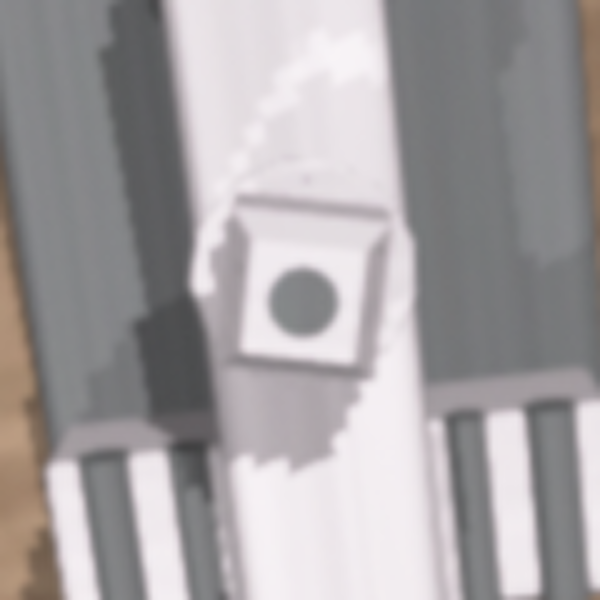

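View pics/w4.png

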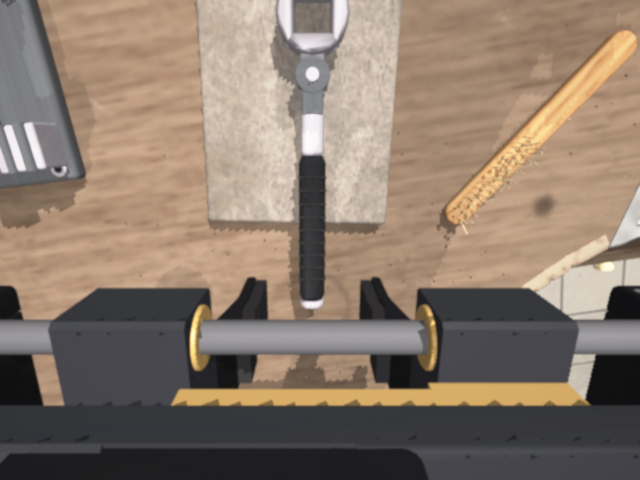

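Run:
```python
from h import *
ang=lambda v:np.degrees(np.arctan2(v[1],v[0]))
p=ld('w3')
q=np.array([[248,238],[370,247],[360,366],[239,355]])/5-.4+[251,143]
X=cam2w(p,q,.0655);print(X.mean(0),[round(np.linalg.norm(X[i]-X[i-1])*1e3,1) for i in range(4)],[round(ang(X[(i+1)%4]-X[i])%90,1) for i in range(4)])
print(cam2w(p,np.array([303,301])/5-.4+[251,143],.0655))
p=ld('w4'); g=cv2.cvtColor(p['image'],cv2.COLOR_BGR2GRAY)
C=[]
for r in range(160,295,5):
    m=np.where(g[r,290:335]<70)[0]; C.append([(m.min()+m.max())/2+290,r])
X=cam2w(p,C,.032); f=np.polyfit(X[:,0],X[:,1],1);print('grip yaw',np.degrees(np.arctan(f[0])),np.polyval(f,.468),np.abs(X[:,1]-np.polyval(f,X[:,0])).max())
print('end',cam2w(p,[312,301],.025),'board edge',cam2w(p,[[210,219],[386,222]],.012),'pin',cam2w(p,[312.5,74],.032))
```

```text
[0.59801834 0.06843256 0.0655    ] [np.float64(13.0), np.float64(13.3), np.float64(13.2), np.float64(13.4)] [np.float64(76.8), np.float64(76.7), np.float64(75.7), np.float64(76.1)]
[[0.5981514  0.06855069 0.0655    ]]
grip yaw -9.303072338648796 -0.10898843543662236 0.00035767287831452166
end [[ 0.43667971 -0.10428131  0.025     ]] board edge [[ 0.49948667 -0.04614692  0.012     ]
 [ 0.47920629 -0.16062485  0.012     ]] pin [[ 0.57324209 -0.12640144  0.032     ]]
```

Run:
```python
from h import *
print(env.move_straight([.468,-.1092,.006],[-90,0,170.8],rate=.08,force_limit=8)); st()
env.gripper_to(0.0,50); s=st()
env.move_straight([.468,-.1092,.09],rate=.1); st()
p=shot('w5')
```

```text
False
8.54 [ 0.4684 -0.1092  0.0064] [-9.001e+01  6.000e-02  1.708e+02] F [-1.34 -0.53 -0.22] M [ 0.01  -0.011  0.054] op 0.507
9.14 [ 0.468  -0.1092  0.0061] [-9.0000e+01  1.0000e-02  1.7081e+02] F [-0.5   1.12  0.89] M [ 0.057  0.098 -0.027] op 0.176
10.13 [ 0.4672 -0.1092  0.0893] [-8.9990e+01 -1.0000e-01  1.7078e+02] F [ 0.09  0.05 -2.52] M [-0.016  0.161  0.049] op 0.179
```

View pics/w5.png

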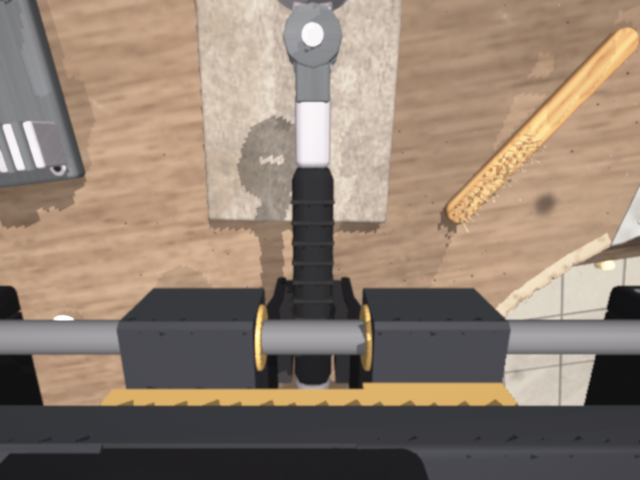

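Run:
```python
from h import *
p=ld('w5'); s=env.read_state(); P=s['position']
a=np.radians(170.8); u=np.array([np.cos(a),np.sin(a),0])
for dz in (0,-.003,-.006,.003):
    print(dz,w2cam(p,P-u*.1065+[0,0,.026+dz]))
print(w2cam(p,P-u*.0635+[0,0,.026]),w2cam(p,P-u*.137+u*.0195+[0,0,.026]))
p=shot('s5','scene');
```

```text
0 [[312.61615498  34.75467244]]
-0.003 [[312.6183182   37.01898638]]
-0.006 [[312.62038433  39.18167874]]
0.003 [[312.61388767  32.38140204]]
[[312.54877268 167.38391738]] [[312.63552684  -3.37515946]]
```

View pics/s5.png

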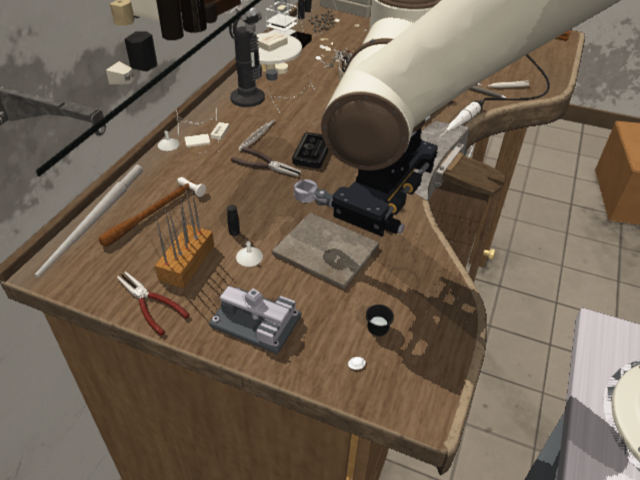

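```bash
cat >> h.py <<'E'
S=np.array([.5981,.0685]); YS=166.2; L=.137
def tcp(yaw,z,S=S,L=L):
    a=np.radians(yaw); return [S[0]+L*np.cos(a),S[1]+L*np.sin(a),z]
E
python3 - <<'E'
from h import *
env.goto(tcp(YS,.09),[-90,0,YS])
env.move_straight(tcp(YS,.068),rate=.08)
st()
p=shot('s6','scene'); q=shot('t6','top'); w=shot('w6')
c=[230,260]
im=p['image'][240:340,190:310]; 
im2=q['image'][200:280,220:320]
cv2.imwrite('pics/crop6.png',np.vstack([cv2.resize(im,(480,400),interpolation=cv2.INTER_CUBIC)]))
cv2.imwrite('pics/crop6t.png',np.vstack([cv2.resize(im2,(500,400),interpolation=cv2.INTER_CUBIC)]))
E
```

```text
11.51 [0.4651 0.1002 0.0677] [-8.9950e+01 -3.0000e-02  1.6612e+02] F [ 0.86 -0.27 -2.73] M [-0.016  0.104 -0.012] op 0.177
```

View pics/crop6.png

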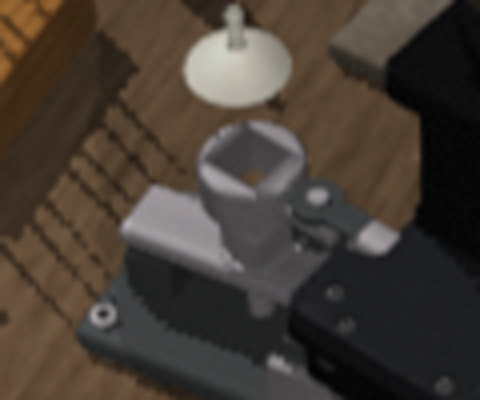

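View pics/crop6t.png

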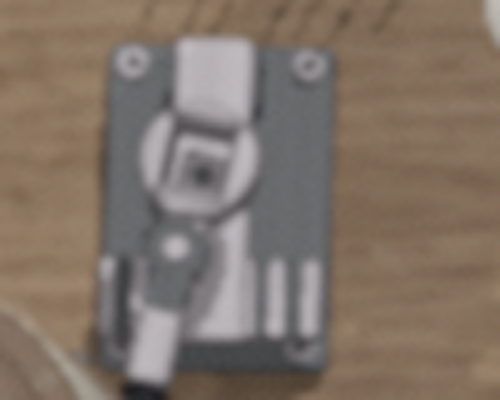

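View pics/w6.png

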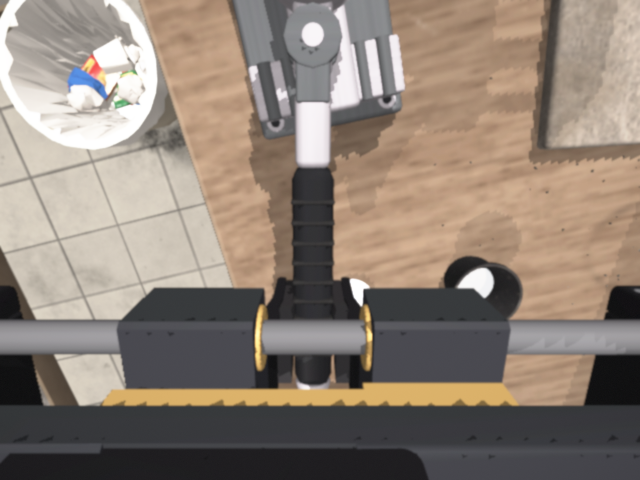

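Run:
```python
from h import *
s=st()
P=s['position'];yaw=s['tool_rot'][2];a=np.radians(yaw);H=P[:2]-L*np.array([np.cos(a),np.sin(a)]);print(H)
def sq(c,w,yaw,z):
    a=np.radians(yaw);u=np.array([np.cos(a),np.sin(a)]);v=np.array([-u[1],u[0]])
    return np.array([[*(c+w/2*(i*u+j*v)),z] for i,j in((1,1),(1,-1),(-1,-1),(-1,1))])
for n,(x0,y0,w,h) in dict(t6=(240,215,45,45),s6=(230,260,50,50)).items():
    p=ld(n);k=12
    im=cv2.resize(p['image'][y0:y0+h,x0:x0+w],None,fx=k,fy=k,interpolation=cv2.INTER_CUBIC); raw=im.copy()
    for X,c in((sq(H,.020,yaw,P[2]+.026),(0,0,255)),(sq(H,.020,yaw,P[2]+.006),(0,200,255)),(sq(S,.0125,YS,.0655),(0,255,0))):
        q=(w2cam(p,X)-[x0,y0]+.5)*k; cv2.polylines(im,[q.round().astype(np.int32)],True,c,1)
    t=np.linspace(0,6.28,60);X=np.c_[H[0]+.0195*np.cos(t),H[1]+.0195*np.sin(t),0*t+P[2]+.026]
    cv2.polylines(im,[((w2cam(p,X)-[x0,y0]+.5)*k).round().astype(np.int32)],True,(255,0,0),1)
    cv2.imwrite(f'pics/o_{n}.png',cv2.resize(np.hstack([raw,im]),(800,400)))
```

```text
11.66 [0.4656 0.101  0.0684] [-9.0040e+01  5.0000e-02  1.6617e+02] F [ 0.98  0.16 -1.95] M [0.011 0.167 0.004] op 0.179
[0.59858145 0.06829676]
```

View pics/o_t6.png

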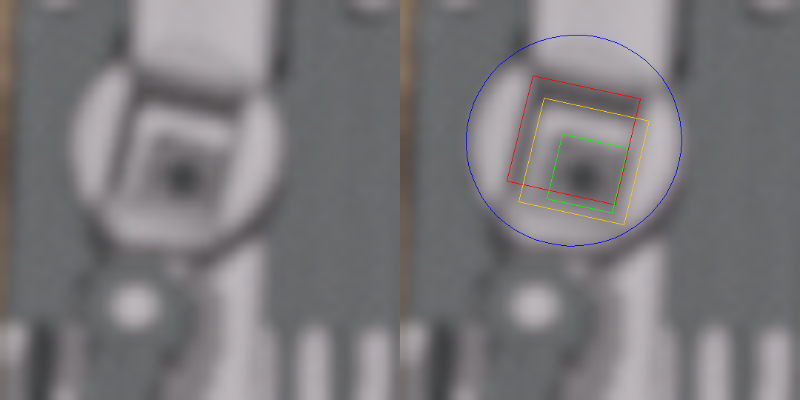

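View pics/o_s6.png

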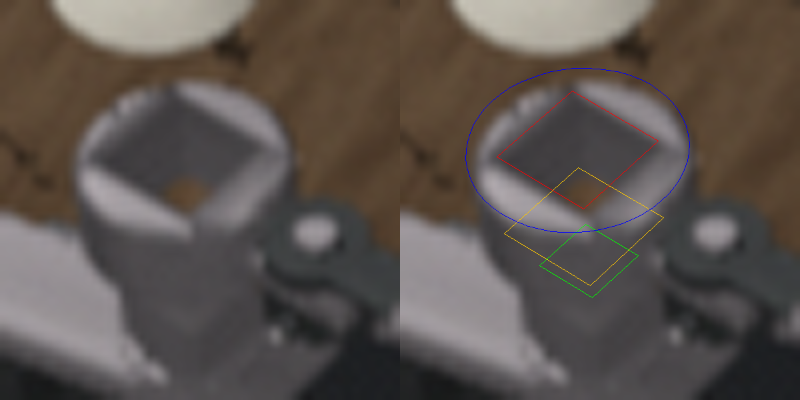

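Run:
```python
from h import *
r=env.move_straight(tcp(YS,.0415),rate=.03,force_limit=7); print(r); st(); env.dwell(.2); st()
p=shot('s7','scene'); x0,y0,w,h=220,250,70,70
cv2.imwrite('pics/o7.png',cv2.resize(p['image'][y0:y0+h,x0:x0+w],(560,560),interpolation=cv2.INTER_CUBIC))
```

```text
False
12.69 [0.4652 0.1012 0.0417] [-9.001e+01  2.000e-02  1.662e+02] F [-1.46 -0.8  -1.37] M [-0.08   0.23  -0.029] op 0.18
12.89 [0.4652 0.1012 0.0417] [-9.002e+01  2.000e-02  1.662e+02] F [-1.11 -0.62 -0.61] M [-0.023  0.213 -0.041] op 0.177
```

View pics/o7.png

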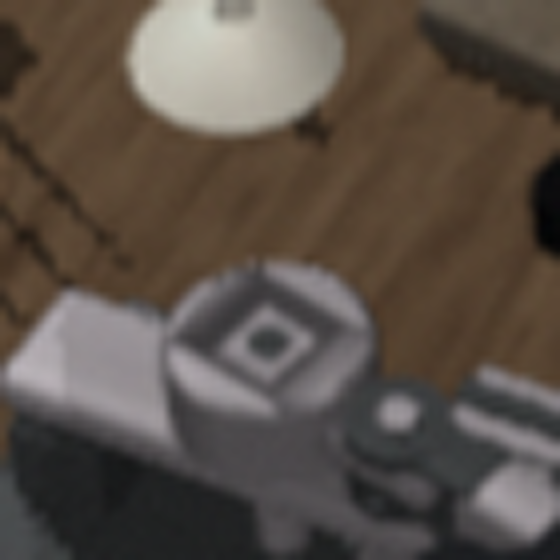

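Run:
```python
from h import *
r=env.move_straight(tcp(YS,.0375),rate=.01,force_limit=5); print(r); s=st(); env.dwell(.1); s=st()
print(s['joint_torque'][:3])
```

```text
False
13.49 [0.4651 0.1013 0.0376] [-9.0010e+01  1.0000e-02  1.6621e+02] F [-3.72  0.28  3.42] M [-0.012  0.39  -0.019] op 0.18
13.59 [0.4651 0.1013 0.0376] [-9.0010e+01  1.0000e-02  1.6621e+02] F [-3.34  0.6   3.3 ] M [ 0.025  0.446 -0.016] op 0.179
[ -0.58136897 -29.67656314  12.10341275]
```

Run:
```python
from h import *
r=env.move_straight(tcp(YS,.0405),rate=.02); env.dwell(.1); s=st()
p=shot('s8','scene'); x0,y0,w,h=220,250,70,70
cv2.imwrite('pics/o8.png',cv2.resize(p['image'][y0:y0+h,x0:x0+w],(560,560),interpolation=cv2.INTER_CUBIC))
shot('w8')
q=ld('w8');P=s['position'];a=np.radians(s['tool_rot'][2]);u=np.array([np.cos(a),np.sin(a),0])
for dz in (0,.003,.006): print(dz,w2cam(q,P-u*.1065+[0,0,.026+dz]))
cv2.imwrite('pics/o8w.png',cv2.resize(q['image'][0:60,270:360],(720,480),interpolation=cv2.INTER_CUBIC))
```

```text
13.99 [0.4651 0.1011 0.0402] [-8.999e+01 -1.000e-02  1.662e+02] F [-0.09  0.3  -1.5 ] M [0.049 0.03  0.083] op 0.18
0 [[312.70263073  34.78902195]]
0.003 [[312.70074408  32.40016403]]
0.006 [[312.69876444  29.89356248]]
```

View pics/o8.png

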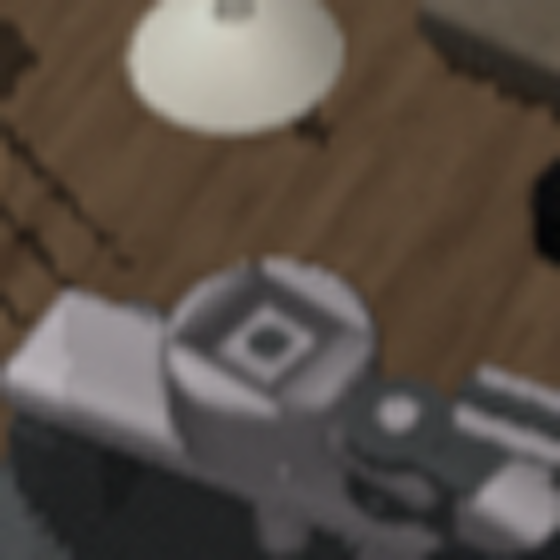

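View pics/o8w.png

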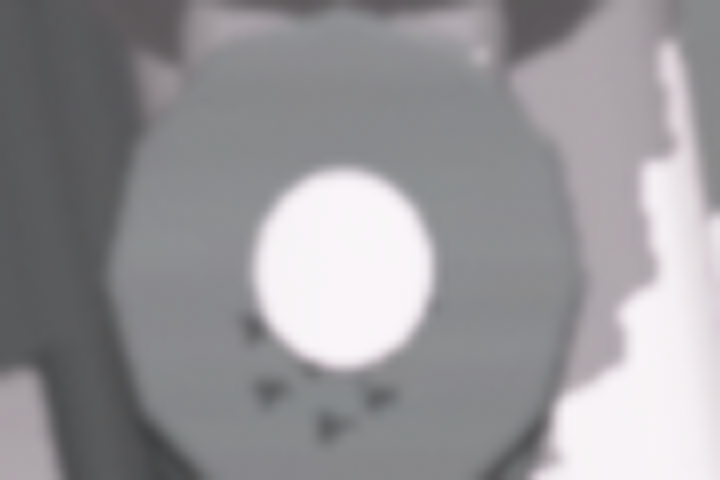

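```bash
cat >> h.py <<'E'
def rd(n=4):
    F=[];M=[]
    for i in range(n):
        env.dwell(.015); s=env.read_state(); F.append(s['force']);M.append(s['wrist_torque'])
    return np.mean(F,0),np.mean(M,0),s
def comp(F,M,yaw):
    a=np.radians(yaw); ft=-(F[0]*np.sin(a)-F[1]*np.cos(a)); fr=F[0]*np.cos(a)+F[1]*np.sin(a); return ft,fr,F[2],M[2]
E
python3 - <<'E'
from h import *
Z=.0397
yaw=YS
F,M,s=rd(6);b=comp(F,M,yaw);print('base',np.round(b,2))
for i in range(10):
    yaw-=1.5
    env.move_straight(tcp(yaw,Z),[-90,0,yaw],rate=.03)
    F,M,s=rd(); c=np.array(comp(F,M,yaw))-b
    print(round(s['clock'],2),round(yaw,1),round(s['tool_rot'][2],2),np.round(c,2),'pinT',round(c[0]*.107+c[3],2),round(c[0]*.107-c[3],2))
    if abs(c[0])>5: break
E
```

```text
base [-0.36 -0.34 -1.5   0.  ]
14.53 164.7 164.73 [ 1.15  0.03  1.46 -0.04] pinT 0.09 0.16
14.87 163.2 163.24 [ 0.28 -0.02  0.79 -0.03] pinT 0.0 0.06
15.2 161.7 161.74 [ 0.73  0.29  0.91 -0.05] pinT 0.03 0.12
15.53 160.2 160.24 [0.31 0.05 0.63 0.  ] pinT 0.04 0.03
15.87 158.7 158.74 [ 0.11 -0.22  0.65 -0.03] pinT -0.02 0.04
16.2 157.2 157.24 [ 0.09 -0.26  0.97  0.03] pinT 0.04 -0.02
16.53 155.7 155.74 [ 1.07 -0.64  1.15  0.05] pinT 0.17 0.06
16.87 154.2 154.23 [ 0.57 -0.82  1.01  0.06] pinT 0.12 0.0
17.2 152.7 152.73 [ 1.14 -0.95  1.08  0.06] pinT 0.18 0.07
17.53 151.2 151.23 [ 0.87 -0.62  1.65  0.03] pinT 0.13 0.06
```

Run:
```python
from h import *
Z=.0397
yaw=151.2
b=np.array([-.36,-.34,-1.5,0])
while yaw>105:
    yaw-=1.5 if yaw>141 else 1.0
    env.move_straight(tcp(yaw,Z),[-90,0,yaw],rate=.03)
    F,M,s=rd(); c=np.array(comp(F,M,yaw))-b
    T=c[0]*.137+c[3]
    print(round(s['clock'],2),round(yaw,1),round(s['tool_rot'][2],2),np.round(c,2),'scrT',round(T,2),'pinT',round(c[0]*.107+c[3],2),np.round(s['position'],4))
    if T>.42 or T<-.1: break
```

```text
17.87 149.7 149.73 [ 0.98 -1.37  1.    0.05] scrT 0.18 pinT 0.16 [0.4797 0.1376 0.0397]
18.2 148.2 148.23 [ 0.92 -1.16  1.07  0.05] scrT 0.17 pinT 0.15 [0.4816 0.1406 0.0397]
18.53 146.7 146.73 [ 0.56 -0.73  1.23  0.08] scrT 0.15 pinT 0.13 [0.4835 0.1437 0.0397]
18.87 145.2 145.22 [ 1.09 -0.58  1.11  0.06] scrT 0.21 pinT 0.18 [0.4855 0.1466 0.0397]
19.2 143.7 143.73 [ 0.72 -0.84  1.56  0.05] scrT 0.15 pinT 0.12 [0.4876 0.1496 0.0397]
19.53 142.2 142.22 [ 0.97 -0.74  1.43  0.03] scrT 0.16 pinT 0.13 [0.4898 0.1524 0.0397]
19.87 140.7 140.73 [ 1.08 -0.16  1.14  0.05] scrT 0.2 pinT 0.17 [0.492  0.1552 0.0397]
20.18 139.7 139.72 [ 0.88 -0.26  1.56  0.05] scrT 0.17 pinT 0.14 [0.4935 0.157  0.0397]
20.5 138.7 138.71 [ 1.27 -0.16  0.73  0.05] scrT 0.22 pinT 0.18 [0.4951 0.1589 0.0397]
20.82 137.7 137.71 [ 1.22 -0.43  0.92  0.04] scrT 0.21 pinT 0.17 [0.4967 0.1607 0.0397]
21.13 136.7 136.72 [ 1.3  -0.22  1.48  0.04] scrT 0.21 pinT 0.18 [0.4983 0.1624 0.0397]
21.45 135.7 135.72 [ 0.79 -0.18  1.25  0.07] scrT 0.18 pinT 0.15 [0.5    0.1642 0.0397]
21.77 134.7 134.7 [1.26 0.12 1.16 0.03] scrT 0.2
[... 604 characters left out ...]
.07 [0.5144 0.1769 0.0397]
24.3 126.7 126.71 [1.65 0.19 0.85 0.02] scrT 0.25 pinT 0.2 [0.5162 0.1784 0.0397]
24.62 125.7 125.71 [1.41 0.31 1.12 0.02] scrT 0.21 pinT 0.17 [0.5182 0.1798 0.0397]
24.93 124.7 124.71 [ 1.54  0.58  1.16 -0.01] scrT 0.2 pinT 0.15 [0.5201 0.1812 0.0397]
25.25 123.7 123.7 [1.59 0.27 0.96 0.  ] scrT 0.22 pinT 0.17 [0.5221 0.1825 0.0397]
25.57 122.7 122.7 [1.44 0.47 1.01 0.02] scrT 0.22 pinT 0.18 [0.5241 0.1838 0.0397]
25.88 121.7 121.71 [1.53 0.28 1.1  0.02] scrT 0.23 pinT 0.18 [0.5261 0.1851 0.0397]
26.2 120.7 120.71 [1.94 0.58 1.55 0.08] scrT 0.35 pinT 0.29 [0.528  0.1862 0.0396]
26.52 119.7 119.71 [ 2.94 -0.1   0.91  0.11] scrT 0.51 pinT 0.42 [0.5299 0.1873 0.0395]
```

Run:
```python
from h import *
Z=.0397
y0=yaw=119.7
C=np.array(tcp(y0,Z))[:2]-.107*np.array([np.cos(np.radians(y0)),np.sin(np.radians(y0))])
b=np.array([-.36,-.34,-1.5,0]); pk=0
print(C)
for i in range(20):
    yaw-=1.0
    env.move_straight(tcp(yaw,Z,C,.107),[-90,0,yaw],rate=.03)
    F,M,s=rd(); c=np.array(comp(F,M,yaw))-b
    T=c[0]*.137+c[3]; pT=c[0]*.107+c[3]; pk=max(pk,pT)
    print(round(s['clock'],2),round(yaw,1),np.round(c,2),'scrT',round(T,2),'pinT',round(pT,2),np.round(s['position'],4))
    if pT>1.0 or (pk>.5 and pT<.1): break
```

```text
[0.58323624 0.09455895]
26.83 118.7 [2.79 0.12 1.26 0.22] scrT 0.6 pinT 0.52 [0.5316 0.1883 0.0396]
27.15 117.7 [3.43 1.25 1.44 0.4 ] scrT 0.87 pinT 0.77 [0.5333 0.1891 0.0396]
27.47 116.7 [3.64 0.46 1.12 0.29] scrT 0.79 pinT 0.68 [0.5351 0.1901 0.0397]
27.78 115.7 [3.13 1.17 1.11 0.23] scrT 0.66 pinT 0.57 [0.5369 0.191  0.0397]
28.1 114.7 [ 2.58 -0.07  1.25  0.12] scrT 0.47 pinT 0.39 [0.5387 0.1919 0.0397]
28.42 113.7 [ 2.59 -0.09  0.86  0.01] scrT 0.37 pinT 0.29 [0.5404 0.1926 0.0398]
28.73 112.7 [ 4.08  0.75  1.41 -0.56] scrT -0.0 pinT -0.13 [0.5409 0.1928 0.0393]
```

Run:
```python
from h import *
st(); shot('w9'); p=shot('s9','scene'); print(p['shot']); st()
cv2.imwrite('pics/o9.png',cv2.resize(p['image'][210:350,180:360],(800,622),interpolation=cv2.INTER_CUBIC)[:600])
```

```text
28.73 [0.5409 0.1928 0.0393] [-8.9850e+01 -2.0000e-02  1.1256e+02] F [-3.94 -0.68  0.38] M [-0.3    1.036 -0.495] op 0.182
17
28.83 [0.541  0.1928 0.0394] [-8.988e+01 -1.000e-02  1.126e+02] F [-3.42 -1.96  0.59] M [-0.345  1.007 -0.485] op 0.183
```

View pics/w9.png

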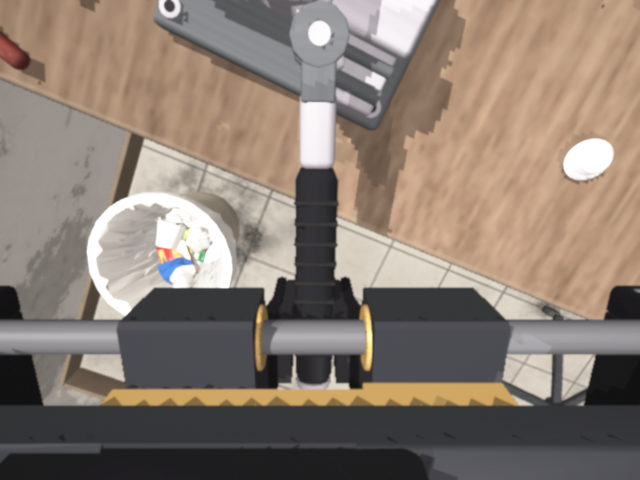

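View pics/o9.png

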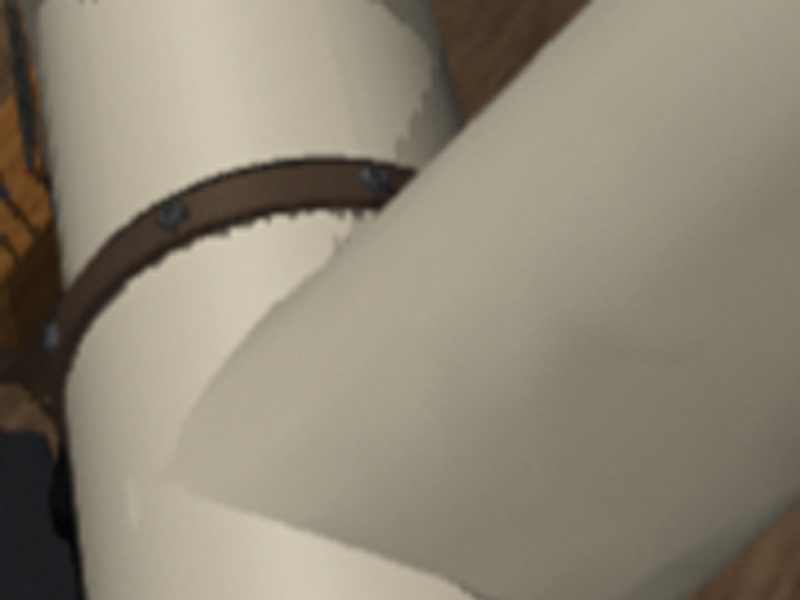

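Run:
```python
from h import *
p=shot('t9','top')
cv2.imwrite('pics/o9t.png',cv2.resize(p['image'][170:290,180:320],(700,600),interpolation=cv2.INTER_CUBIC))
q=ld('w9');cv2.imwrite('pics/o9w.png',cv2.resize(q['image'][0:180,240:400],(533,600),interpolation=cv2.INTER_CUBIC))
```

```text
(no output)
```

View pics/o9t.png

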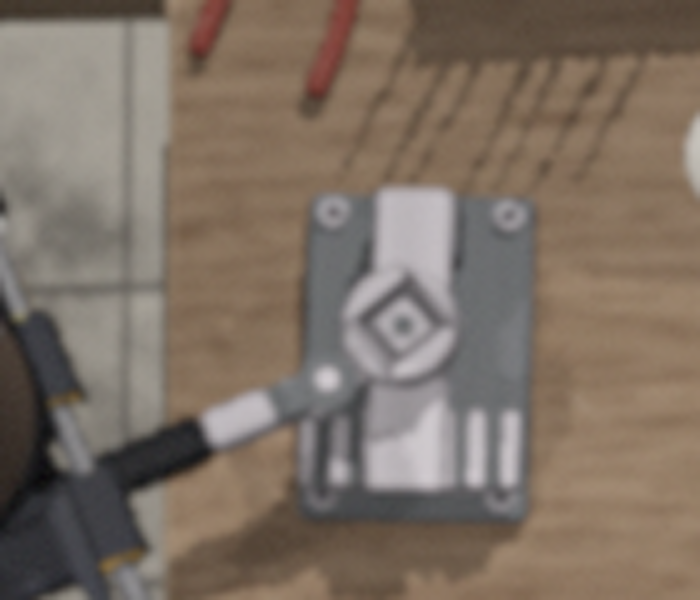

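View pics/o9w.png

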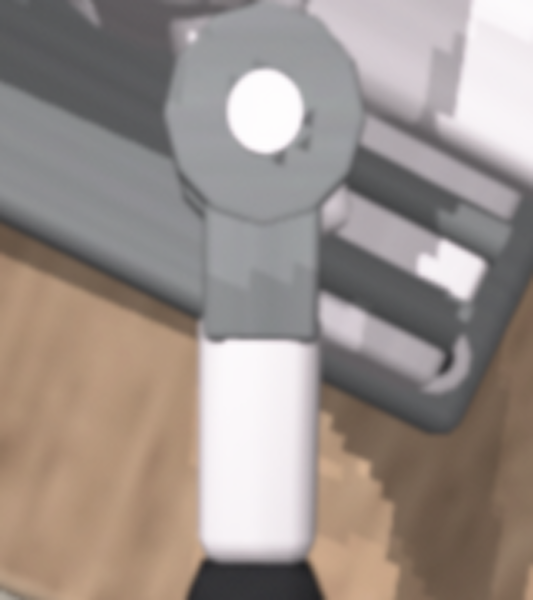

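Run:
```python
from h import *
p=ld('t9'); ang=lambda v:np.degrees(np.arctan2(v[1],v[0]))
f=lambda q,z:cam2w(p,np.array(q)/5-.4+[180,170],z)[0]
pin=f([327,379],.0675); hol=f([400,325],.0675); sl=f([207,433],.066); sl2=f([270,405],.067); dot=f([403,325],.0655)
print(pin,hol,sl,dot,'head',ang(pin-hol),ang(pin-dot),np.linalg.norm(pin-hol),'handle',ang(sl-pin),ang(sl2-pin))
w=ld('w9'); g=cv2.cvtColor(w['image'],cv2.COLOR_BGR2GRAY)
a=cam2w(w,[[319.5,33],[318,134],[314,270]],.0655); print(a, ang(a[1]-a[0]),ang(a[2]-a[0]), 'head via pin',ang(a[0][:2]-S),np.linalg.norm(a[0][:2]-S))
```

```text
[0.57913887 0.09404937 0.0675    ] [0.5966859  0.06986653 0.0675    ] [0.56235381 0.13367614 0.066     ] [0.59705568 0.06905277 0.0655    ] head 125.96457622846543 125.6318083884133 0.02987822189090266 handle 112.95648386357674 113.38177242852649
[[0.58013196 0.09312944 0.0655    ]
 [0.56820092 0.12273112 0.0655    ]
 [0.54988231 0.17024157 0.0655    ]] 111.95205558650642 111.41915541139326 head via pin 126.112049968887 0.030487043705515148
```

Run:
```python
from h import *
Z=.0397
b=np.array([-.36,-.34,-1.5,0])
C=np.array([.5797,.0933]); 
for yaw in (112,111,110,109.5):
    env.move_straight(tcp(yaw,Z,C,.107),[-90,0,yaw],rate=.02)
    F,M,s=rd(); c=np.array(comp(F,M,yaw))-b
    T=c[0]*.137+c[3]; pT=c[0]*.107+c[3]
    print(round(s['clock'],2),yaw,np.round(s['tool_rot'][2],2),np.round(c,2),'scrT',round(T,2),'pinT',round(pT,2),np.round(s['position'],4),np.round(tcp(yaw,Z,C,.107),4))
    if T>.6 or abs(c[0])>8: break
p=shot('t10','top'); shot('w10')
cv2.imwrite('pics/o10t.png',cv2.resize(p['image'][170:290,180:320],(700,600),interpolation=cv2.INTER_CUBIC))
```

```text
29.23 112 112.05 [ 1.11 -0.69  0.41 -0.09] scrT 0.06 pinT 0.03 [0.5403 0.1927 0.0399] [0.5396 0.1925 0.0397]
29.54 111 111.04 [ 0.04 -2.01  0.48  0.02] scrT 0.02 pinT 0.02 [0.5419 0.1934 0.0399] [0.5414 0.1932 0.0397]
29.86 110 110.04 [-1.38 -1.94  0.97  0.14] scrT -0.05 pinT -0.01 [0.5436 0.1941 0.0399] [0.5431 0.1938 0.0397]
30.18 109.5 109.53 [-0.63 -1.87  0.91  0.19] scrT 0.11 pinT 0.13 [0.5443 0.1943 0.0399] [0.544  0.1942 0.0397]
```

View pics/o10t.png

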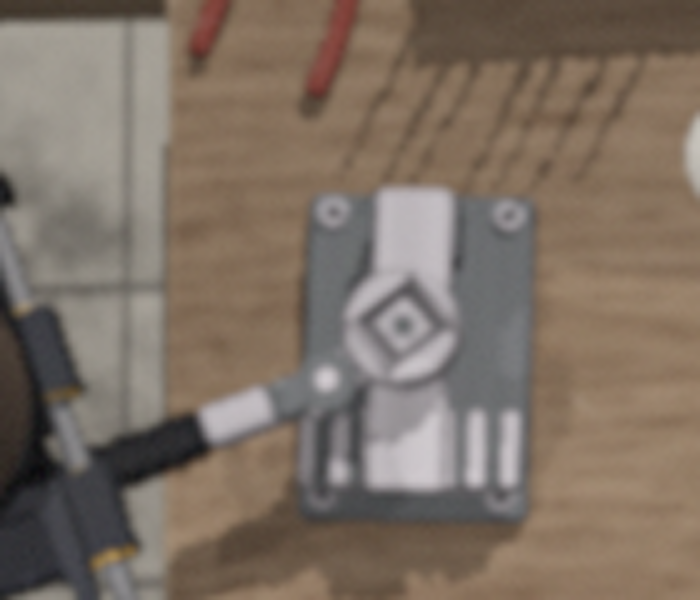

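View pics/w10.png

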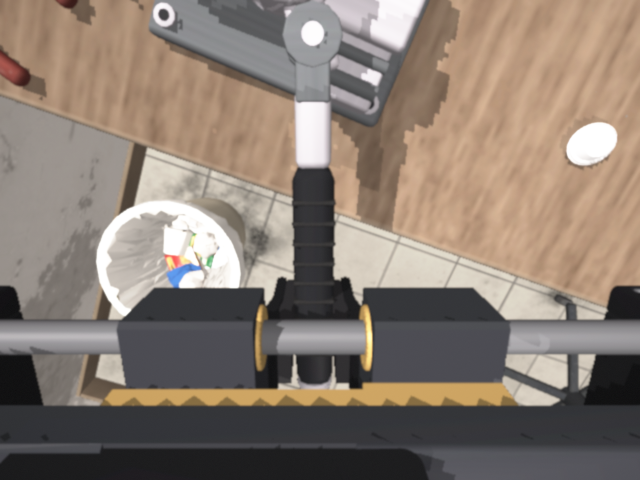

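Run:
```python
from h import *
b=np.array([-.36,-.34,-1.5,0])
yaw=110; C=np.array([.5797,.0933]); u=np.array([np.cos(np.radians(yaw)),np.sin(np.radians(yaw))])
def rep():
    F,M,s=rd(); c=np.array(comp(F,M,yaw))-b; print(round(s['clock'],2),np.round(c,2),'scrT',round(c[0]*.137+c[3],2),np.round(s['position'],4)); return c
C2=C-u*.0007
env.move_straight(tcp(yaw,.0397,C2,.107),[-90,0,yaw],rate=.01); c=rep()
for k in range(2):
    t=np.array([np.sin(np.radians(yaw)),-np.cos(np.radians(yaw))])
    C2=C2+u*np.clip(c[1],-2,2)*.0003-t*np.clip(c[0],-2,2)*.0003
    env.move_straight(tcp(yaw,.0397,C2,.107),[-90,0,yaw],rate=.01); c=rep()
for z in (.042,.046,.052,.058,.066):
    r=env.move_straight(tcp(yaw,z,C2,.107),rate=.03,force_limit=8); c=rep()
    if r: print('STOP'); break
p=shot('t11','top')
cv2.imwrite('pics/o11t.png',cv2.resize(p['image'][170:290,180:320],(700,600),interpolation=cv2.INTER_CUBIC))
print(C2)
```

```text
30.61 [-0.01  0.48  0.89  0.12] scrT 0.12 [0.5432 0.1933 0.0397]
30.93 [-0.41  0.47  0.67  0.12] scrT 0.06 [0.5432 0.1934 0.0397]
31.24 [-0.44 -0.1   0.98  0.09] scrT 0.03 [0.5433 0.1935 0.0397]
31.56 [-0.43 -0.31 -0.49  0.13] scrT 0.07 [0.5431 0.1934 0.0418]
31.91 [-0.6   0.04 -0.7   0.07] scrT -0.02 [0.5433 0.1935 0.0461]
32.33 [0.22 0.27 0.01 0.02] scrT 0.05 [0.5433 0.1935 0.0521]
32.74 [ 0.12  0.38 -0.67  0.  ] scrT 0.02 [0.5433 0.1935 0.0581]
33.23 [ 0.54  0.55 -0.66  0.01] scrT 0.08 [0.5433 0.1935 0.0661]
[0.57995923 0.0929521 ]
```

View pics/o11t.png

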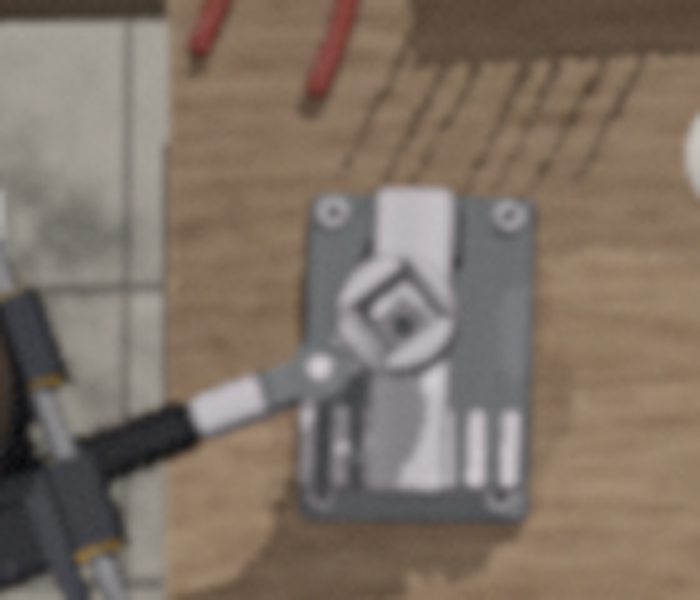

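Run:
```python
from h import *
yaw=110;C2=np.array([.57996,.09295])
env.move_straight(tcp(yaw,.10,C2,.107),rate=.1)
env.goto([.468,.10,.10],[-90,0,150])
env.goto([.468,-.1092,.09],[-90,0,171])
env.dwell(.2); st(); shot('w12'); p=shot('t12','top')
cv2.imwrite('pics/o12t.png',cv2.resize(p['image'][190:350,300:460],(600,600),interpolation=cv2.INTER_CUBIC))
```

```text
35.58 [ 0.4685 -0.108   0.0901] [-9.0010e+01  2.0000e-02  1.7111e+02] F [-1.   -0.26 -2.71] M [-0.019  0.115 -0.026] op 0.179
```

View pics/o12t.png

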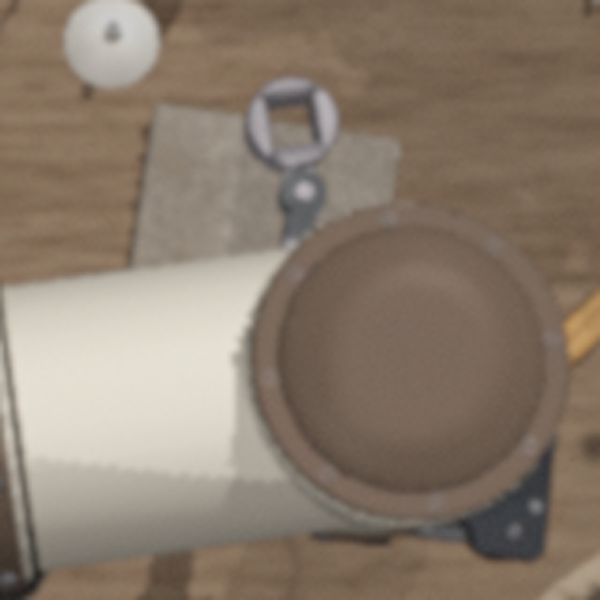

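View pics/w12.png

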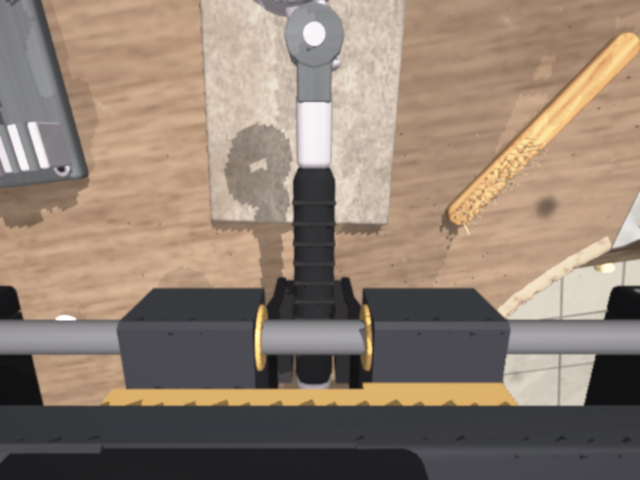

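Run:
```python
from h import *
env.move_straight([.468,-.1092,.02],[-90,0,171],rate=.08)
print(env.move_straight([.468,-.1092,.0062],rate=.02,force_limit=4)); st(); env.dwell(.2); st(); shot('w13')
```

```text
False
37.55 [ 0.4681 -0.1092  0.0062] [-9.00e+01  1.00e-02  1.71e+02] F [-0.5  -0.94 -2.68] M [ 0.005  0.155 -0.022] op 0.174
37.75 [ 0.4681 -0.1092  0.0062] [-9.00e+01  1.00e-02  1.71e+02] F [ 0.19 -1.11 -1.96] M [-0.015  0.135  0.026] op 0.177
```

View pics/w13.png

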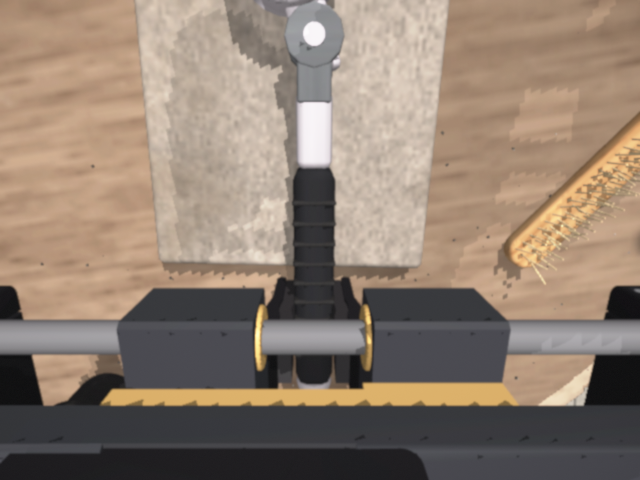

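Run:
```python
from h import *
for z in (.005,.004,.003,.0022):
    r=env.move_straight([.468,-.1092,z],rate=.01,force_limit=3); F,M,s=rd(8); print(r,z,np.round(F,2),np.round(M,2),np.round(s['position'],4))
    if r or F[2]>-.3 or M[1]>.3: break
```

```text
True 0.005 [-0.41  0.59  5.07] [ 0.15  0.2  -0.  ] [ 0.4681 -0.1092  0.0058]
```

Run:
```python
from h import *
env.move_straight([.468,-.1092,.0061],rate=.01); F,M,s=rd(6); print(np.round(F,2),np.round(M,2))
env.gripper_to(.5); env.dwell(.2); st()
env.move_straight([.468,-.1092,.10],rate=.08); env.dwell(.2); st(); shot('w14')
```

```text
[-0.02  0.24 -0.42] [0.08 0.16 0.02]
39.58 [ 0.468  -0.1092  0.0061] [-89.96  -0.18 171.  ] F [-1.12 -0.06  0.56] M [-0.058  0.02  -0.004] op 0.498
41.1 [ 0.4678 -0.1092  0.0996] [-89.94  -0.23 171.  ] F [ 0.6  -0.69 -0.47] M [-0.011 -0.035  0.009] op 0.503
```

View pics/w14.png

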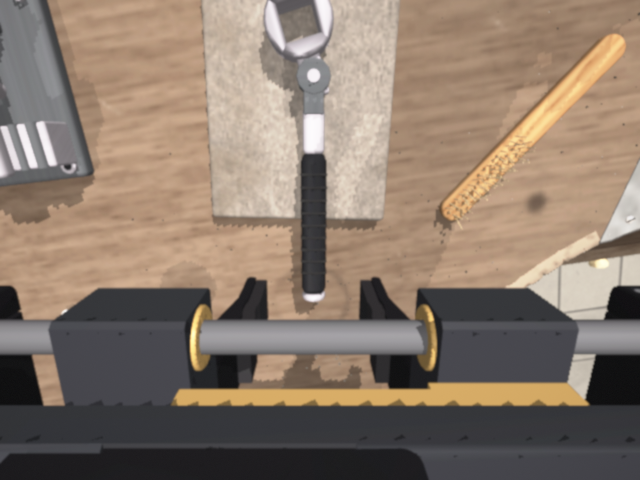

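Run:
```python
from h import *
env.goto([.48,.06,.16],[-90,0,171])
w=shot('w15'); t=shot('t15','top'); p=shot('s15','scene'); st()
c=w2cam(w,[.5981,.0685,.0655])[0].astype(int); print(c)
y=max(c[1]-50,0);im=w['image'][y:y+100,c[0]-50:c[0]+50]
cv2.imwrite('pics/o15.png',np.hstack([cv2.resize(im,(400,400),interpolation=cv2.INTER_CUBIC),cv2.resize(t['image'][190:350,300:460],(400,400),interpolation=cv2.INTER_CUBIC)]))
```

```text
42.05 [0.4795 0.0585 0.1592] [-8.9940e+01 -1.0000e-01  1.7088e+02] F [-0.26 -0.34 -0.7 ] M [-0.036  0.048 -0.031] op 0.5
[269  66]
```

View pics/o15.png

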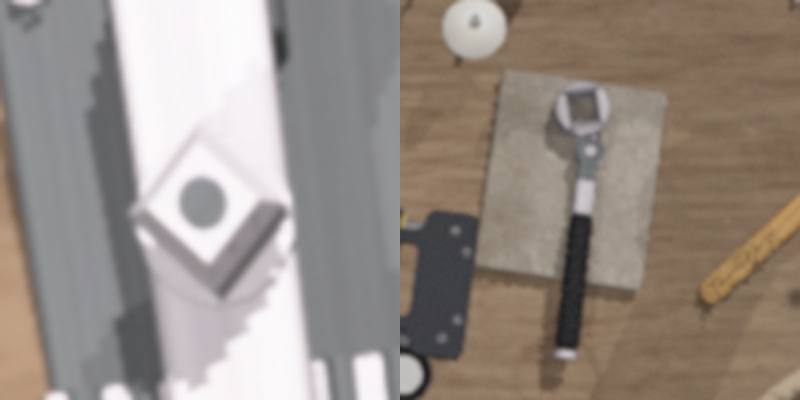

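View pics/s15.png

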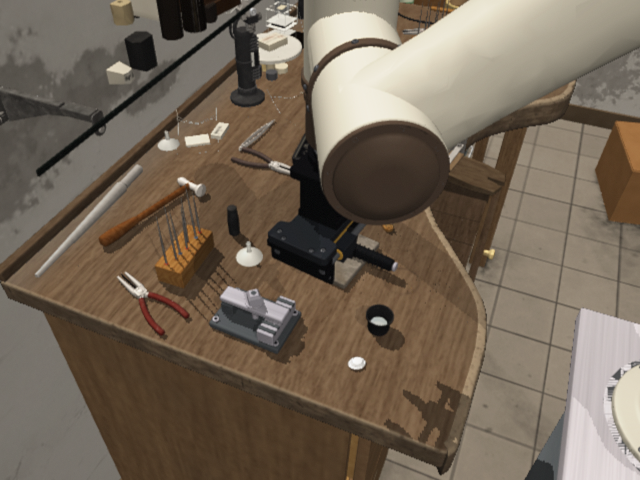

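Run:
```python
from h import *
w=ld('w15'); g=w['image'][16:116,219:319]
cv2.imwrite('pics/o16.png',cv2.resize(g[25:80,25:80],(660,660),interpolation=cv2.INTER_CUBIC)[:600])
ang=lambda v:np.degrees(np.arctan2(v[1],v[0]))
q=np.array([[196,140],[253,204],[213,262],[150,208]])/4-.375+[219,16]
X=cam2w(w,q,.0655);print(X.mean(0),[round(np.linalg.norm(X[i]-X[i-1])*1e3,1) for i in range(4)],[round(ang(X[(i+1)%4]-X[i])%90,1) for i in range(4)])
```

```text
[0.59799715 0.06832866 0.0655    ] [np.float64(12.4), np.float64(12.6), np.float64(10.7), np.float64(12.5)] [np.float64(34.5), np.float64(43.3), np.float64(41.9), np.float64(43.2)]
```

View pics/o16.png

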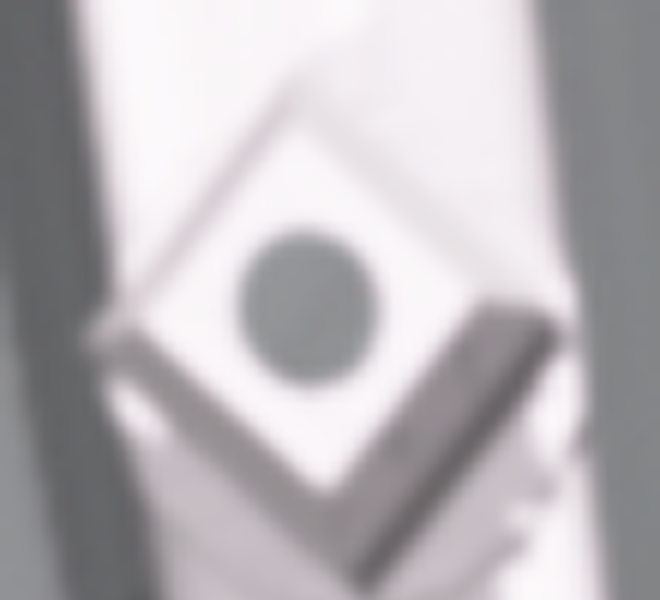

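Run:
```python
from h import *
w=ld('w15'); ang=lambda v:np.degrees(np.arctan2(v[1],v[0]))
q=np.array([[300,115],[485,303],[325,495],[137,323]])/12-.46+[244,41]
X=cam2w(w,q,.0655);print(X.mean(0),[round(np.linalg.norm(X[i]-X[i-1])*1e3,1) for i in range(4)],[round(ang(X[(i+1)%4]-X[i])%90,1) for i in range(4)])
k=ld('t15')
f=lambda x,y:cam2w(k,np.array([x-400,y])/2.5-.3+[300,190],.032)[0]
h,pn,g=f(583,109),f(590,151),f(567,352);print(h,pn,ang(pn-h),ang(g-pn))
```

```text
[0.59809987 0.06822114 0.0655    ] [np.float64(13.3), np.float64(13.0), np.float64(12.8), np.float64(12.8)] [np.float64(37.5), np.float64(38.2), np.float64(40.0), np.float64(39.2)]
[ 0.60115644 -0.12198832  0.032     ] [ 0.57167961 -0.12553079  0.032     ] -173.1471812031929 171.03950393065332
```

Run:
```python
from h import *
env.dwell(.3); env.close_job(); print(env.read_state()['clock'])
```

```text
the job is handed in; nothing more can be done
the job is handed in; nothing more can be done
```

The job is done and handed in at about 42.5 s. I gripped the key by its handle, fitted it over the screw's square head and turned it clockwise until the handle broke with a click. I then lifted it off and laid it back on the felt board.

- **Fit:** The scene camera showed the square head well inside the key's hole. Pressing down brought the key against the washer, with contact force rising by about 4 N.
- **Tightening:** The screw turned at about 0.2 N m and came up hard after roughly 0.62 rad. The torque at the pin then peaked at about 0.8 N m before the handle snapped, and I stopped there.
- **Screw after removal:** It is about 37.5° (0.65 rad) clockwise of where it started. That matches where it came up hard, so it did not loosen. The key lifted off without jamming.
- **Key on the board:** It lies flat with its head on the felt and its handle still broken. I measured about 15.8° between head and handle, against 16° when fully broken.
- **Other things on the bench:** They look unmoved in the scene picture.
- **Disagreements:** While I was lowering the key, the force jumped by about 7 N. I think the slightly tilted handle touched the board's edge, so I backed off a little and released the key there. During the snap the tool was pushed sideways with about 4 N, which I relieved before lifting. I could not see the spring washer itself, so tightness is judged only from torque and screw angle.

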